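# Assemble the sieve stack on the shaker

### The job

Build the spice sieve stack on the shaker, adding the parts one at a time from the bottom up: the blue fine sieve into the steel pan, the yellow medium sieve on it, the red coarse sieve on that, and the lid on top, each upright with its foot fully seated in the part below and let go before the next is added. Leave the gold-capped jar and the label roll beside the parts standing where they are.

Things in the scene. Friction and masses are not known exactly. Their poses are not given: they have to be found in the camera images.
- pan_rim (a point): centre of the mouth, level with the rim, of the open steel pan (60 mm wide, bore 52 mm, 22 mm deep) fixed on top of a squat grey sieve shaker (100 x 100 mm, 38 mm high, round platform, small dial in front); 72 mm above the table; z up. The shaker is fixed but stands elsewhere each time
- fine_sieve: blue plastic sieve, the fine one, 14 wires each way; round, upright, 0.12 kg. Origin: centre of underside, z up. Tapered foot 0-8 mm up (40 to 48 mm wide), then a 60 mm ring, 8-36 mm up, to grip across its outside with fingertips 12 mm or more above the underside, clear of the part below. Bore 52 mm, open down to the mesh 11 mm up. Seated in the pan, origin 8 mm below the pan rim
- medium_sieve: yellow plastic sieve, the medium one, 8 wires each way; round, upright, 0.12 kg. Origin: centre of underside, z up. Tapered foot 0-8 mm up (40 to 48 mm wide), then a 60 mm ring, 8-36 mm up, to grip across its outside with fingertips 12 mm or more above the underside, clear of the part below. Bore 52 mm, open down to the mesh 11 mm up. Seated in the blue one, origin 28 mm above its origin
- coarse_sieve: red plastic sieve, the coarse one, 4 thick wires each way; round, upright, 0.12 kg. Origin: centre of underside, z up. Tapered foot 0-8 mm up (40 to 48 mm wide), then a 60 mm ring, 8-36 mm up, to grip across its outside with fingertips 12 mm or more above the underside, clear of the part below. Bore 52 mm, open down to the mesh 11 mm up. Seated in the yellow one, origin 28 mm above its origin
- sieve_lid: lid: aluminium disc, 60 mm wide, with an upright black knob; round, upright, 0.09 kg. Origin: centre of underside, z up. Tapered foot 0-8 mm up (40 to 48 mm wide), disc 8-13 mm up, knob 24 mm wide 13-37 mm up, to grip across. Seated in the red sieve, origin 28 mm above its origin
- jar: filled glass jar with a pale gold cap, 66 mm diameter, 91 mm tall, loose; a bystander. Origin: centre of its underside
- labels: white roll of labels standing on its flat end, 69 mm diameter, 40 mm tall, loose; a bystander. Origin: centre of its underside. Fixed round the work: a black drum heater on a wire stand (upright drum 135 mm across, 200 mm high, axis at x 0.52, y 0.28), a blue container (210 mm high, front at x 0.60) and, to its right from y -0.05 on, yellow crates (350 mm high, front at x 0.56)
There are look-alikes about, which are no part of the job. What is shaped like the sieve_lid but green or turquoise is not meant.

How it is judged (in metres and radians):
On the way, in this order (a step that is already met when the one before it is completed fails the run):
1. the blue fine sieve is seated in the steel receiver pan and let go (horizontal distance between fine_sieve and pan_rim below 0.006 m and z of fine_sieve in the frame of pan_rim between -0.011 and -0.005 m and angle between fine_sieve's own z axis and vertical below 0.08 rad and contact force between the fingers and fine_sieve below 0.05 N), for 0.2 s.
2. the yellow medium sieve is seated on the blue one and let go (horizontal distance between fine_sieve and pan_rim below 0.006 m and z of fine_sieve in the frame of pan_rim between -0.011 and -0.005 m and angle between each of fine_sieve, medium_sieve's own z axis and vertical below 0.08 rad and horizontal distance between medium_sieve and fine_sieve below 0.006 m and z of medium_sieve in the frame of fine_sieve between 0.025 and 0.031 m and contact force between the fingers and medium_sieve below 0.05 N), for 0.2 s.
3. the red coarse sieve is seated on the yellow one and let go (horizontal distance between fine_sieve and pan_rim below 0.006 m and z of fine_sieve in the frame of pan_rim between -0.011 and -0.005 m and angle between each of fine_sieve, medium_sieve, coarse_sieve's own z axis and vertical below 0.08 rad and horizontal distance between medium_sieve and fine_sieve below 0.006 m and z of medium_sieve in the frame of fine_sieve between 0.025 and 0.031 m and horizontal distance between coarse_sieve and medium_sieve below 0.006 m and z of coarse_sieve in the frame of medium_sieve between 0.025 and 0.031 m and contact force between the fingers and coarse_sieve below 0.05 N), for 0.2 s.
4. the lid is seated on the red sieve and let go (horizontal distance between fine_sieve and pan_rim below 0.006 m and z of fine_sieve in the frame of pan_rim between -0.011 and -0.005 m and angle between each of fine_sieve, medium_sieve, coarse_sieve, sieve_lid's own z axis and vertical below 0.08 rad and horizontal distance between medium_sieve and fine_sieve below 0.006 m and z of medium_sieve in the frame of fine_sieve between 0.025 and 0.031 m and horizontal distance between coarse_sieve and medium_sieve below 0.006 m and z of coarse_sieve in the frame of medium_sieve between 0.025 and 0.031 m and horizontal distance between sieve_lid and coarse_sieve below 0.006 m and z of sieve_lid in the frame of coarse_sieve between 0.025 and 0.031 m and contact force between the fingers and sieve_lid below 0.05 N), for 0.2 s.
At the end, for the whole second after the job is handed in: Blue sieve in the pan, yellow on blue, red on yellow, lid on red: each within 6 mm of the axis of the part below, within 3 mm of its seated height, tilted less than 0.08 rad, released and at rest; the jar and the label roll within 30 mm of where they stood (all of step 4 and contact force between the fingers and fine_sieve below 0.05 N and linear speed of each of fine_sieve, medium_sieve, coarse_sieve, sieve_lid below 0.02 m/s and angular speed of each of fine_sieve, medium_sieve, coarse_sieve, sieve_lid below 0.2 rad/s and contact force between the fingers and medium_sieve below 0.05 N and contact force between the fingers and coarse_sieve below 0.05 N and distance of each of jar, labels from where it was at the start of the episode below 0.03 m); the robot touches nothing.
It fails at once if the filled jar is moved by more than 30 mm or tipped over (distance of jar from where it was at the start of the episode above 0.03 m or angle between jar's own z axis and vertical above 0.4 rad).
It fails at once if the label roll is moved by more than 30 mm or tipped over (distance of labels from where it was at the start of the episode above 0.03 m or angle between labels's own z axis and vertical above 0.4 rad).
It also fails if it takes over 117 s, if anything falls off the work surface, if the arm or the gripper's body presses on something with over 40 N, if the wrist force passes 120 N, or if a joint passes its speed limit or range.

### The arm

A 6-joint arm with a two-finger parallel gripper is mounted at the origin on a cart in front of the work surface, level with it; the furniture and walls round the work are solid. World frame = base frame: x ahead of the robot, y to its left, z up, the work surface at z = 0. Lengths are in mm, angles in rad, forces in N, time in s.
With the tool pointing down it reaches from about 300 to 775 mm from the base axis. Payload 14.6 kg.
Tool frame: the origin (TCP) lies between the finger pads; the fingertips stand 22 mm ahead of it and the grasp point (between the pads) lies 3 mm ahead of it (finger_overhang is the distance from the TCP to the fingertips, in mm); z points along the fingers, y is the direction in which the jaws open and shut (so a half turn about z gives the same grasp; the last joint's range is limited). The gripper opens to 94 mm and grips with 3 to 60 N. Pads are 16 mm wide; open, the fingers measure 119 mm over their backs; the gripper's body (75 mm by 177 mm) begins 78 mm behind the grasp point.
Start: joints at [1.162, 0.3, 1.521, -0, 1.321, -0.067], TCP at [184.348, 518.175, 227.446] pointing down, gripper open.
Joint ranges: [-3.03, 3.03], [-0.79, 2.21], [0.23, 2.52], [-1.04, 4.18], [0, 3.07], [-2.55, 2.55]. Speed limits (rad/s): [2.22, 2.22, 2.57, 3.14, 3.14, 3.14].

### API

Orientations are given as [roll, pitch, yaw] about the fixed x, y, z axes, in that order (R = Rz(yaw) Ry(pitch) Rx(roll)).
In Python, from cell import * gives the robot as it stands.
- The arm moves only by the tool jog_arm, never from a script. Its argument "increments" is a list of rows, each a list of 7 numbers: the shift along the tool's x, y, z in cm, then the turn, a rotation vector about the tool's x, y, z in degrees, then the finger opening in cm, from 0 to 9.4. In form: [[x, y, z, wx, wy, wz, grip], ...]. A call has 1 to 20 rows; each row shifts and turns the commanded pose from where the row before left it, along the tool's axes as they then stand; what a row does not reach is not made up. A row lasts 1/8 s, in which the tool goes at most 62.5 mm and 10.7 degrees, less where a joint would pass 70% of its speed; a pose out of reach is approached as far as the arm can. A call is refused whole if a number of a shift passes 6.25 or a number of a turn 10.7, either way. A call with a gripper value outside its range is refused whole. The fingers move at their own pace and stop on an object; "squeeze" is the grip in N (left out, the last holds). Time passes only in rows, so rows that do not move let the fingers close. It gives the time, the measured TCP pose, the force and the opening at its end, in the units of the state.
- read_state(): the state, without advancing time (a new reading comes with each control period).
- camera(name): name is "scene" or "side" or "wrist"; returns a dict with "image" (420x560x3 uint8, red, green, blue), "K" (3x3 intrinsics, pixels), "rvec" (rotation vector, rad) and "tvec" (3), from world to camera coordinates, as OpenCV has them. Camera axes: x right, y down, z forward; pixel columns grow to the right and rows downward; lengths in mm; the calibration is good to about 2 mm. A picture is of the moment at which its call begins. There is no depth.
- sign_off(): hands the job in, once; it reports no verdict.
Trained networks look in a picture, given as the dict that the camera call returned (one of the last four; its "shot" number tells which), for a name from the list of things; names that differ only in an ending like _2 or _b are one class to them, and where a whole thing is asked for, a point or a joint stands for the part that bears it (a point fixed in the world has none). Each returns a list of dicts, best first, with "conf" (0 to 1); they miss things now and then, are a little off and sometimes report something else, mostly with a low value. They report only what shows in the picture. A call takes as long as a camera call. They do not tell look-alikes from the thing itself.
- recognise(picture, name): "centre" ([x, y, z] in mm, in the coordinates of the camera as it stood for that picture, good to about 4 mm: the middle of the surface that is visible of it).
- regions_of(picture, name): "mask" (420x560 bool, what is visible of it).
The state is a dict: "clock": time; "joints": joint angles; "qd": joint speeds; "effort": joint torques, N m; "eef_pos": TCP position; "eef_rot": TCP orientation; "wrist_force": force on the tool from outside, world axes, zero at the start; "moment": the same for the moment, N m; "finger_gap": finger opening in mm.
Only numpy, scipy, OpenCV 4.12 (cv2) and the standard library are available. Lean on these libraries where they do the work, as an engineer would, in place of code of your own. Each camera call takes 0.05 s, during which the arm holds its last target.

## Working session

There is one attempt and no reset: what is moved stays moved. The work goes in short steps, Python scripts to look and compute and a tool call to move; the robot and the scene stay as the last step left them, time stands still between calls to the robot, and variables do not carry over. Pictures are saved under pics/ and viewed, and the job is handed in when it is done.

Besides the shell and the picture viewer there is one more tool, called after "Emit:" as name(argument=value, ...), one argument or row to a line, values as JSON. jog_arm: Moves the arm, as the interface text tells. Its arguments: {"type":"object","properties":{"increments":{"type":"array"},"squeeze":{"type":"number"}},"required":["increments"]}

```bash
mkdir -p pics; ls; cat > h.py <<'E'
from cell import *
import numpy as np, cv2
def save(p,n): cv2.imwrite('pics/'+n+'.png',p['image'][:,:,::-1])
def RT(p):
    R=cv2.Rodrigues(np.array(p['rvec'],float))[0]; return R,np.array(p['tvec'],float).reshape(3)
def w(p,c):
    R,t=RT(p); return R.T@(np.array(c,float)-t)
def ray(p,u,v,z):
    R,t=RT(p); d=R.T@np.linalg.inv(np.array(p['K']))@np.array([u,v,1.]); o=-R.T@t
    return o+d*(z-o[2])/d[2]
def proj(p,X):
    return cv2.projectPoints(np.array(X,float).reshape(-1,1,3),np.array(p['rvec'],float),np.array(p['tvec'],float),np.array(p['K'],float),None)[0].reshape(-1,2)
E
python3 - <<'E'
from h import *
s=read_state();print(s)
for n in ['scene','side','wrist']:
    p=camera(n);save(p,n+'0');R,t=RT(p);print(n,(-R.T@t).round(),p['shot'])
    for k in ['pan_rim','fine_sieve','medium_sieve','coarse_sieve','sieve_lid','jar','labels']:
        try:
            for r in recognise(p,k): print(' ',k,round(r['conf'],2),w(p,r['centre']).round(1),proj(p,w(p,r['centre'])).round())
        except Exception as e: print(k,e)
E
```

```text
pics
{'clock': 0.0, 'joints': array([ 1.16240283e+00,  3.00482262e-01,  1.52157644e+00, -3.67934346e-05,
        1.32068417e+00, -6.66003216e-02]), 'qd': array([-0.00025627,  0.00031593, -0.00075803, -0.00012712, -0.00095683,
        0.00039736]), 'effort': array([ 1.28542717e-03, -5.31827652e+01, -3.52727902e+01,  7.09439255e-02,
        2.45453574e-02, -1.52356915e-04]), 'eef_pos': array([184.26616748, 517.9674872 , 226.88215224]), 'eef_rot': array([-3.14044261e+00, -4.09891303e-05,  2.79980858e+00]), 'wrist_force': array([-0.10041889, -0.53816258,  0.2424246 ]), 'moment': array([ 0.05833698, -0.01472858,  0.03340852]), 'finger_gap': 94.01634992782138}
scene [-770. -185.  978.] 1
  pan_rim 0.77 [ 431.1 -101.4   45.2] [[333. 236.]]
  fine_sieve 0.66 [ 416.7 -369.7   23.5] [[427. 260.]]
  medium_sieve 0.5 [418.3 167.7  31.8] [[242. 229.]]
  coarse_sieve 0.7 [ 433.  -258.9   25.3] [[387. 250.]]
  sieve_lid 0.59 [ 433.8 -104.9   40.6] [[334. 237.]]
  sieve_lid 0.46 [494.3 117.8  15.4] [[264. 221.]]
  jar 0.62 [405.8  52.1  88.1] [[279. 222.]]
  labels 0.72 [ 495.6 -308.5   40.9] [[406. 235.]]
side [ 492. 1282.  539.] 2
  fine_sieve 0.44 [ 416.  -354.4   27.7] [[302. 184.]]
  medium_sieve 0.54 [401.4 180.4  24.3] [[315. 240.]]
  sieve_lid 0.78 [585.  556.7  14.5] [[238. 321.]]
  sieve_lid 0.54 [549.3 457.3  13.6] [[258. 295.]]
  jar 0.69 [406.8  78.3  40.2] [[311. 222.]]
wrist [121. 542. 385.] 3
```

View pics/scene0.png

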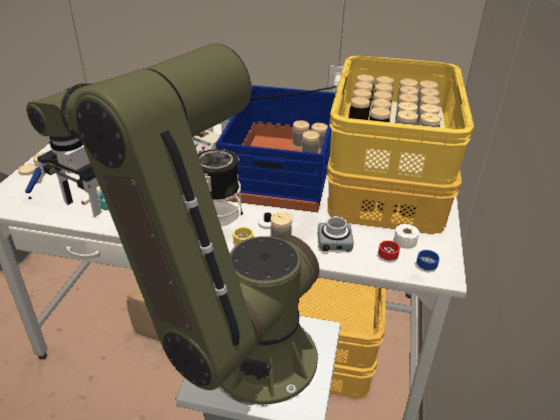

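View pics/side0.png

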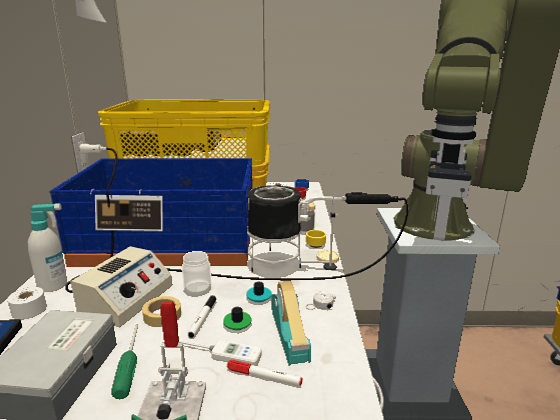

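View pics/wrist0.png

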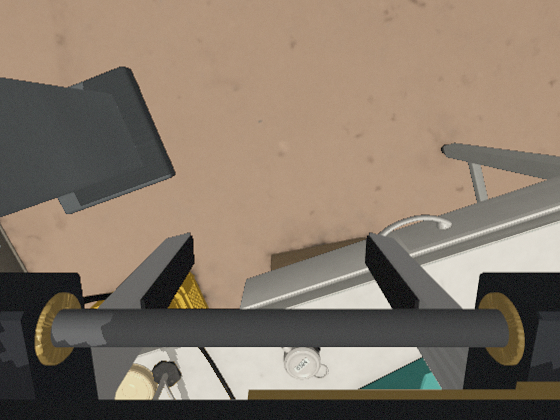

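```bash
cat >> h.py <<'E'
from scipy.spatial.transform import Rotation as Ro
def plan(tgt,yaw,n=None,start=None,syaw=None):
    s=read_state()
    p=np.array(s['eef_pos'] if start is None else start,float); y=s['eef_rot'][2] if syaw is None else syaw
    d=np.array(tgt,float)-p; dy=(yaw-y+np.pi)%(2*np.pi)-np.pi
    n=n or int(max(np.ceil(np.linalg.norm(d)/60),np.ceil(abs(np.degrees(dy))/10.5),1))
    print('n',n,'dist',np.linalg.norm(d).round(1),'dyaw',np.degrees(dy).round(1))
    for i in range(n):
        a=y+dy*i/n; x=np.array([np.cos(a),np.sin(a),0]); yy=np.array([np.sin(a),-np.cos(a),0])
        q=d/n/10
        print([float(v.round(2)) for v in (q@x,q@yy,-q[2])]+[0,0,float(np.round(-np.degrees(dy)/n,2))])
E
python3 - <<'E'
from h import *
p=camera('wrist');R,t=RT(p);s=read_state();T=Ro.from_euler('xyz',s['eef_rot']).as_matrix()
print('fwd in tool',T.T@R[2],'right',T.T@R[0],'off',T.T@(-R.T@t-s['eef_pos']))
print(p['K'])
plan([430,340,330],2.3); plan([410,30,350],1.571,start=[430,340,330],syaw=2.3)
E
```

```text
fwd in tool [-2.37038622e-01 -6.31660249e-04  9.71500022e-01] right [-1.06376471e-03  9.99999358e-01  3.90639747e-04] off [  67.86046442    1.21603463 -157.90742289]
[[347.71423318   0.         279.2698267 ]
 [  0.         347.71423318 204.81033278]
 [  0.           0.           1.        ]]
n 6 dist 320.3 dyaw -28.6
[-4.85, -1.43, -1.71, 0, 0, 4.77]
[-4.95, -1.02, -1.71, 0, 0, 4.77]
[-5.02, -0.6, -1.71, 0, 0, 4.77]
[-5.05, -0.18, -1.71, 0, 0, 4.77]
[-5.05, 0.24, -1.71, 0, 0, 4.77]
[-5.01, 0.66, -1.71, 0, 0, 4.77]
n 6 dist 311.3 dyaw -41.8
[-3.63, -3.69, -0.33, 0, 0, 6.96]
[-4.05, -3.22, -0.33, 0, 0, 6.96]
[-4.41, -2.71, -0.33, 0, 0, 6.96]
[-4.71, -2.15, -0.33, 0, 0, 6.96]
[-4.93, -1.57, -0.33, 0, 0, 6.96]
[-5.09, -0.96, -0.33, 0, 0, 6.96]
```

Emit:
jog_arm(
  increments=[
    [-4.85,-1.43,-2.2,0,0,4.77,9.4],
    [-4.95,-1.02,-2.2,0,0,4.77,9.4],
    [-5.02,-0.6,-2.2,0,0,4.77,9.4],
    [-5.05,-0.18,-2.2,0,0,4.77,9.4],
    [-5.05,0.24,-2.2,0,0,4.77,9.4],
    [-5.01,0.66,-2.2,0,0,4.77,9.4],
    [-3.63,-3.69,0,0,0,6.96,9.4],
    [-4.05,-3.22,0,0,0,6.96,9.4],
    [-4.41,-2.71,0,0,0,6.96,9.4],
    [-4.71,-2.15,0,0,0,6.96,9.4],
    [-4.93,-1.57,0,0,0,6.96,9.4],
    [-5.09,-0.96,0,0,0,6.96,9.4],
    [0,0,0,0,0,0,9.4],
  ],
)

```text
clock: 2.88
eef_pos: [409.7, 27.8, 359.7]
eef_rot: [3.141, 0.0, 1.566]
wrist_force: [0.3, 0.0, 0.4]
finger_gap: 94.0
```

```bash
python3 - <<'E'
from h import *
s=read_state();print(s['clock'],s['eef_pos'],s['eef_rot'])
p=camera('wrist');save(p,'w1')
for k in ['pan_rim','fine_sieve','medium_sieve','coarse_sieve','sieve_lid','jar','labels']:
            for r in recognise(p,k): print(' ',k,round(r['conf'],2),w(p,r['centre']).round(1),proj(p,w(p,r['centre'])).round())
plan([410,-180,350],1.571)
E
```

```text
2.875 [409.73778337  27.77476834 359.72953357] [3.14090416e+00 2.86612953e-04 1.56580388e+00]
  pan_rim 0.85 [453.5 -91.3  39.2] [[309. 252.]]
  fine_sieve 0.41 [ 415.9 -344.    14. ] [[284. 385.]]
  medium_sieve 0.59 [400.7 163.6  10.5] [[271.  70.]]
  coarse_sieve 0.94 [ 437.3 -283.6   20.2] [[297. 357.]]
  sieve_lid 0.75 [503.9 114.1  10.4] [[345. 107.]]
  jar 0.94 [424.5  57.2  91.2] [[291. 153.]]
  labels 0.89 [ 512.5 -295.3   38.9] [[344. 371.]]
n 4 dist 211.1 dyaw -0.1
[-5.27, -0.01, 0.23, 0, 0, 0.03]
[-5.27, -0.01, 0.23, 0, 0, 0.03]
[-5.27, -0.01, 0.23, 0, 0, 0.03]
[-5.27, -0.0, 0.23, 0, 0, 0.03]
```

View pics/w1.png

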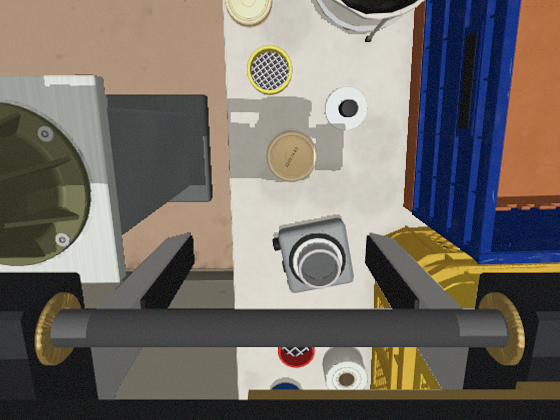

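Emit:
jog_arm(
  increments=[
    [-5.3,0,0,0,0,0,9.4],
    [-5.3,0,0,0,0,0,9.4],
    [-5.3,0,0,0,0,0,9.4],
    [-5.3,0,0,0,0,0,9.4],
    [-5.3,0,0,0,0,0,9.4],
    [0,0,0,0,0,0,9.4],
    [0,0,0,0,0,0,9.4],
  ],
)

```text
clock: 4.15
eef_pos: [410.3, -234.2, 359.3]
eef_rot: [-3.141, -0.0, 1.572]
wrist_force: [0.1, 0.7, -0.5]
finger_gap: 93.9
```

```bash
cat >> h.py <<'E'
from scipy.optimize import minimize
def sil(p,x,y,circs):
    a=np.linspace(0,2*np.pi,60); m=np.zeros((420*4,560*4),np.uint8)
    for hull in circs:
        P=np.vstack([np.c_[x+r*np.cos(a),y+r*np.sin(a),0*a+z] for r,z in hull])
        h=cv2.convexHull(proj(p,P).astype(np.float32))
        cv2.fillConvexPoly(m,np.round((h*4+1.5)*16).astype(np.int32),1,shift=4)
    return cv2.resize(m.astype(np.float32),(560,420),interpolation=cv2.INTER_AREA)
SV=[[(30,36),(30,8),(20,0)]]; LD=[[(30,13),(30,8),(20,0)],[(12,37),(12,13)]]; JAR=[[(33,91),(33,0)]]; LAB=[[(34.5,40),(34.5,0)]]
def fit(p,name,model,z0=0,ref=None):
    out=[]
    for r in regions_of(p,name)[:3]:
        m=cv2.morphologyEx(r['mask'].astype(np.uint8),cv2.MORPH_CLOSE,np.ones((15,15)))
        if m.sum()<50: continue
        M=[[(a,b+z0) for a,b in h] for h in model]
        v,u=np.nonzero(m); g=ray(p,u.mean(),v.mean(),20+z0)[:2]
        f=lambda q:float(np.abs(sil(p,q[0],q[1],M)-m).sum())
        o=minimize(f,g,method='Nelder-Mead',options=dict(initial_simplex=[g,g+[5,0],g+[0,5]],xatol=.1))
        print(name,'conf',round(r['conf'],2),'fit',o.x.round(1),'err/area',round(o.fun/m.sum(),3),'px',m.sum(),(u.mean().round(),v.mean().round()))
        out.append(o.x)
    return out
E
python3 - <<'E'
from h import *
s=read_state();print(s['clock'],s['eef_pos'],s['eef_rot'])
p=camera('wrist');save(p,'w2')
for k,m in [('fine_sieve',SV),('coarse_sieve',SV),('labels',LAB)]: fit(p,k,m)
E
```

```text
4.15 [ 410.29489193 -234.19352795  359.31622215] [-3.14131472e+00 -3.77279812e-04  1.57183425e+00]
fine_sieve conf 0.84 fit [ 418.6 -369.9] err/area 0.057 px 1375 (np.float64(284.0), np.float64(259.0))
coarse_sieve conf 0.86 fit [ 435.6 -261.1] err/area 0.036 px 1456 (np.float64(297.0), np.float64(189.0))
labels conf 0.81 fit [ 516.5 -309. ] err/area 0.048 px 2032 (np.float64(351.0), np.float64(220.0))
```

View pics/w2.png

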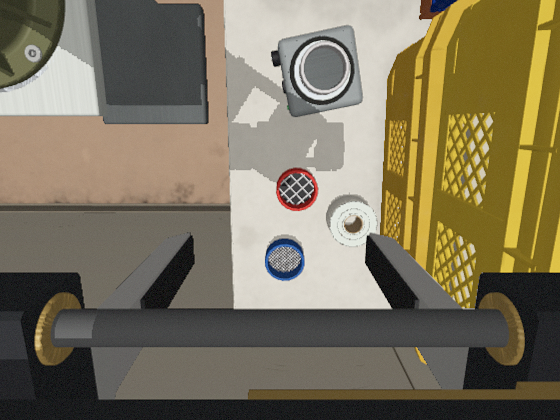

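```bash
python3 - <<'E'
from h import *
p=camera('wrist')
c=p['image'][20:125,265:370]
cv2.imwrite('pics/pan.png',cv2.resize(c[:,:,::-1],None,fx=6,fy=6,interpolation=cv2.INTER_CUBIC))
for r in regions_of(p,'pan_rim'):
    v,u=np.nonzero(r['mask']); print(r['conf'],u.min(),u.max(),v.min(),v.max(),len(u))
g=cv2.cvtColor(p['image'],cv2.COLOR_RGB2GRAY).astype(float)
a=np.linspace(0,2*np.pi,90)
from scipy.ndimage import map_coordinates as mc
def sam(x,y,r,z):
    q=proj(p,np.c_[x+r*np.cos(a),y+r*np.sin(a),0*a+z]); return mc(g,[q[:,1],q[:,0]],order=1)
best=[]
for x in np.arange(415,475,1.):
    for y in np.arange(-125,-75,1.):
        s=np.mean(np.clip(sam(x,y,28,72)-sam(x,y,24,72),-20,40)+np.clip(sam(x,y,28,72)-sam(x,y,32,72),-20,40))
        best.append((s,x,y))
best.sort(reverse=True);print(best[:6])
s,x,y=best[0]
im=cv2.resize(p['image'][20:125,265:370][:,:,::-1],None,fx=6,fy=6,interpolation=cv2.INTER_CUBIC)
for r in (26,30):
    q=(proj(p,np.c_[x+r*np.cos(a),y+r*np.sin(a),0*a+72])-[265,20]+.5)*6
    cv2.polylines(im,[q.astype(np.int32)],True,(0,0,255),1)
cv2.imwrite('pics/pan2.png',im[:590])
E
```

```text
0.55 271 362 26 116 6177
0.15 276 317 167 210 1449
[(np.float64(62.77564134278761), np.float64(466.0), np.float64(-103.0)), (np.float64(59.53661293842927), np.float64(466.0), np.float64(-104.0)), (np.float64(59.257660021326835), np.float64(465.0), np.float64(-102.0)), (np.float64(57.744692810875655), np.float64(465.0), np.float64(-103.0)), (np.float64(56.045107070912614), np.float64(467.0), np.float64(-104.0)), (np.float64(51.31316051535509), np.float64(464.0), np.float64(-102.0))]
```

View pics/pan2.png

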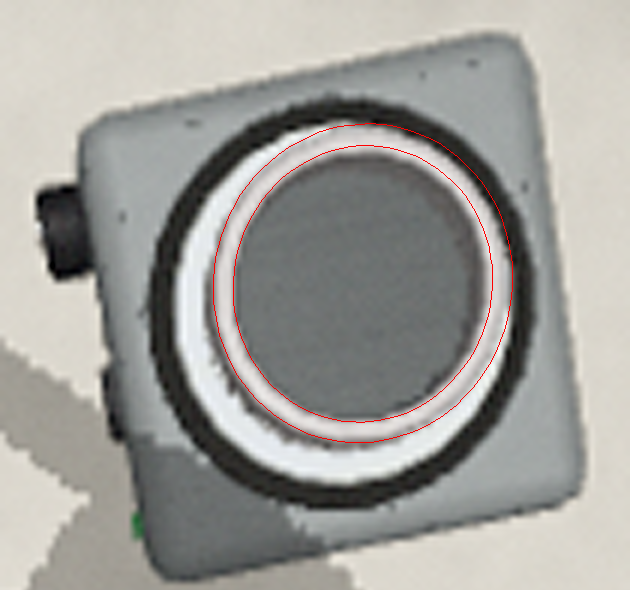

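```bash
python3 - <<'E'
from h import *
plan([350,-340,260],3.1416)
E
```

```text
n 9 dist 157.4 dyaw 89.9
[-1.18, -0.67, 1.11, 0, 0, -9.99]
[-1.04, -0.87, 1.11, 0, 0, -9.99]
[-0.87, -1.03, 1.11, 0, 0, -9.99]
[-0.68, -1.17, 1.11, 0, 0, -9.99]
[-0.47, -1.27, 1.11, 0, 0, -9.99]
[-0.24, -1.33, 1.11, 0, 0, -9.99]
[-0.01, -1.35, 1.11, 0, 0, -9.99]
[0.23, -1.33, 1.11, 0, 0, -9.99]
[0.46, -1.27, 1.11, 0, 0, -9.99]
```

Emit:
jog_arm(
  increments=[
    [-1.18,-0.67,1.1,0,0,-10,9.4],
    [-1.04,-0.87,1.1,0,0,-10,9.4],
    [-0.87,-1.03,1.1,0,0,-10,9.4],
    [-0.68,-1.17,1.1,0,0,-10,9.4],
    [-0.47,-1.27,1.1,0,0,-10,9.4],
    [-0.24,-1.33,1.1,0,0,-10,9.4],
    [0,-1.35,1.1,0,0,-10,9.4],
    [0.23,-1.33,1.1,0,0,-10,9.4],
    [0.46,-1.27,1.1,0,0,-10,9.4],
    [0,0,0,0,0,0,9.4],
    [0,0,0,0,0,0,9.4],
  ],
)

```text
clock: 5.82
eef_pos: [350.0, -340.1, 261.0]
eef_rot: [-3.141, 0.0, 3.138]
wrist_force: [0.0, 0.2, -0.4]
finger_gap: 93.9
```

```bash
python3 - <<'E'
from h import *
s=read_state();print(s['clock'],s['eef_pos'],s['eef_rot'],s['joints'])
p=camera('wrist');save(p,'w3')
for k,m in [('fine_sieve',SV),('coarse_sieve',SV),('labels',LAB)]:
  for q in fit(p,k,m): pass
p=camera('scene')
for k,m in [('fine_sieve',SV),('coarse_sieve',SV)]: fit(p,k,m)
plan([419,-370,100],np.pi)
E
```

```text
5.825 [ 350.03116102 -340.13647287  260.99383189] [-3.14115101e+00  4.65520375e-04  3.13835876e+00] [-8.46149290e-01  1.34719653e-01  1.64290978e+00  5.49087853e-05
  1.36332379e+00 -2.41372291e+00]
fine_sieve conf 0.76 fit [ 418.7 -369.8] err/area 0.081 px 2104 (np.float64(254.0), np.float64(237.0))
coarse_sieve conf 0.95 fit [ 436.3 -261.6] err/area 0.147 px 2003 (np.float64(343.0), np.float64(250.0))
labels conf 0.75 fit [ 514.  -309.4] err/area 1.301 px 1312 (np.float64(303.0), np.float64(294.0))
fine_sieve conf 0.55 fit [ 422.2 -371.7] err/area 0.109 px 374 (np.float64(428.0), np.float64(259.0))
coarse_sieve conf 0.68 fit [ 438.3 -261.1] err/area 0.058 px 395 (np.float64(388.0), np.float64(250.0))
n 3 dist 177.4 dyaw -0.0
[-2.31, -0.99, 5.35, 0, 0, 0.0]
[-2.31, -0.99, 5.35, 0, 0, 0.0]
[-2.31, -0.99, 5.35, 0, 0, 0.0]
```

View pics/w3.png

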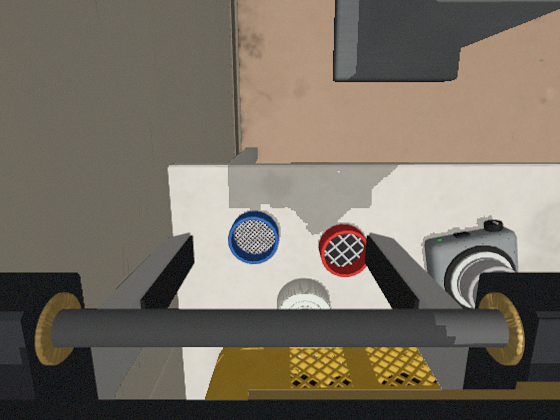

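Emit:
jog_arm(
  increments=[
    [-2.3,-1.0,5.3,0,0,0,9.4],
    [-2.3,-1.0,5.3,0,0,0,9.4],
    [-2.3,-1.0,5.3,0,0,0,9.4],
    [0,0,2.5,0,0,0,9.4],
    [0,0,2.5,0,0,0,9.4],
    [0,0,1.5,0,0,0,9.4],
    [0,0,0,0,0,0,9.4],
    [0,0,0,0,0,0,9.4],
  ],
)

```text
clock: 7.18
eef_pos: [419.1, -370.8, 37.5]
eef_rot: [-3.141, 0.001, -3.141]
wrist_force: [0.2, 0.6, -0.0]
finger_gap: 93.8
```

Close on it.

Emit:
jog_arm(
  increments=[
    [0,0,0.1,0,0,0,5.2],
    [0,0,0,0,0,0,5.2],
    [0,0,0,0,0,0,5.2],
    [0,0,0,0,0,0,5.2],
    [0,0,0,0,0,0,5.2],
    [0,0,0,0,0,0,5.2],
    [0,0,0,0,0,0,5.2],
    [0,0,0,0,0,0,5.2],
  ],
  squeeze=15,
)

```text
clock: 8.18
eef_pos: [418.7, -370.5, 35.5]
eef_rot: [-3.141, 0.0, -3.141]
wrist_force: [-0.5, -0.1, 2.9]
finger_gap: 58.6
```

```bash
python3 - <<'E'
from h import *
plan([350,-103,230],np.pi,start=[418.7,-370.5,135])
E
```

```text
n 5 dist 292.1 dyaw -0.0
[1.37, 5.35, -1.9, 0, 0, 0.01]
[1.37, 5.35, -1.9, 0, 0, 0.01]
[1.37, 5.35, -1.9, 0, 0, 0.01]
[1.37, 5.35, -1.9, 0, 0, 0.01]
[1.37, 5.35, -1.9, 0, 0, 0.01]
```

Emit:
jog_arm(
  increments=[
    [0,0,-2,0,0,0,5.2],
    [0,0,-4,0,0,0,5.2],
    [0,0,-4,0,0,0,5.2],
    [1.14,4.46,-1.6,0,0,0,5.2],
    [1.14,4.46,-1.6,0,0,0,5.2],
    [1.14,4.46,-1.6,0,0,0,5.2],
    [1.14,4.46,-1.6,0,0,0,5.2],
    [1.14,4.46,-1.6,0,0,0,5.2],
    [1.14,4.46,-1.6,0,0,0,5.2],
    [0,0,0,0,0,0,5.2],
    [0,0,0,0,0,0,5.2],
  ],
)

```text
clock: 9.55
eef_pos: [350.2, -103.1, 231.2]
eef_rot: [-3.142, -0.0, -3.141]
wrist_force: [-0.9, 0.5, -1.4]
finger_gap: 58.6
```

```bash
cat >> h.py <<'E'
from scipy.ndimage import map_coordinates as mc
def rim(p,cx,cy,z,rad=20,name=None,step=1.,sgn=1):
    g=cv2.cvtColor(p['image'],cv2.COLOR_RGB2GRAY).astype(float); a=np.linspace(0,2*np.pi,120)
    def sam(x,y,r):
        q=proj(p,np.c_[x+r*np.cos(a),y+r*np.sin(a),0*a+z]); return mc(g,[q[:,1],q[:,0]],order=1)
    b=[]
    for x in np.arange(cx-rad,cx+rad+.1,step):
        for y in np.arange(cy-rad,cy+rad+.1,step):
            i=sam(x,y,28); b.append((np.mean(np.clip(i-sam(x,y,24),-20,40)+np.clip(i-sam(x,y,32),-20,40)),x,y))
    b.sort(reverse=True); print('rim',[(float(round(v[0],1)),float(v[1]),float(v[2])) for v in b[:4]])
    if name:
        _,x,y=b[0]; im=p['image'][:,:,::-1].copy(); im=cv2.resize(im,None,fx=4,fy=4,interpolation=cv2.INTER_CUBIC)
        for r in (26,30):
            q=(proj(p,np.c_[x+r*np.cos(a),y+r*np.sin(a),0*a+z])+.5)*4
            cv2.polylines(im,[q.astype(np.int32)],True,(0,0,255),1)
        c=(proj(p,[[x,y,z]])[0]*4).astype(int); u=max(c[0]-300,0);v=max(c[1]-300,0)
        cv2.imwrite('pics/'+name+'.png',im[v:v+600,u:u+600])
    return b[0]
E
python3 - <<'E'
from h import *
s=read_state();print(s['clock'],s['eef_pos'],s['finger_gap'],s['joints'])
p=camera('wrist');save(p,'w4')
rim(p,466,-103,72,12,'rim4')
p=camera('scene');save(p,'s4')
rim(p,466,-103,72,12,'rim4s')
E
```

```text
9.55 [ 350.18058612 -103.11669043  231.20413084] 58.59333126983442 [-3.86716037e-01 -1.32335775e-01  1.98044828e+00 -1.31851790e-04
  1.29356505e+00 -1.95852264e+00]
rim [(12.0, 454.0, -108.0), (11.3, 454.0, -99.0), (11.2, 457.0, -114.0), (11.1, 454.0, -100.0)]
rim [(48.4, 467.0, -104.0), (46.8, 466.0, -104.0), (45.8, 468.0, -104.0), (45.3, 467.0, -103.0)]
```

View pics/w4.png

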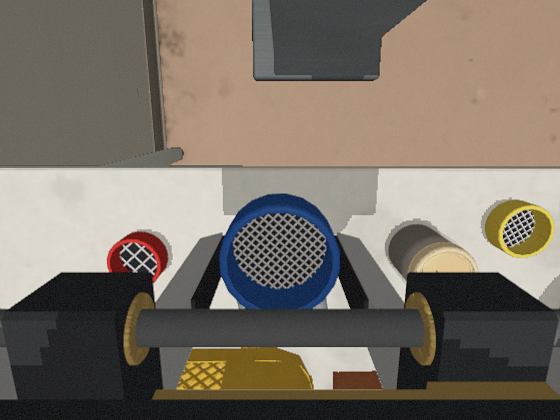

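View pics/rim4.png

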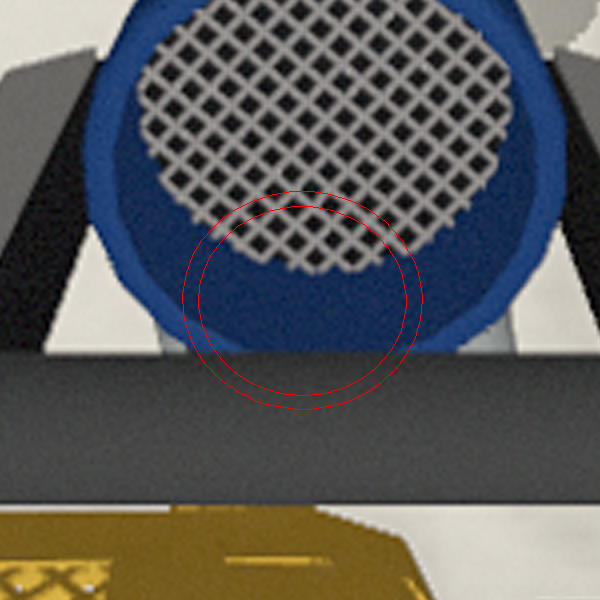

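View pics/rim4s.png

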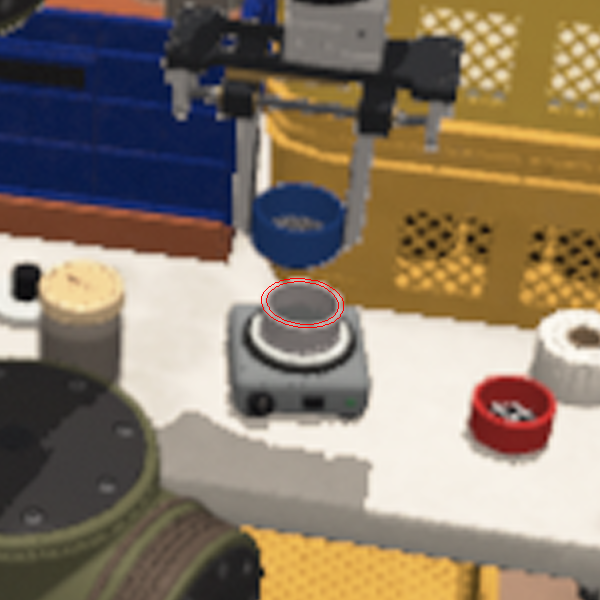

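```bash
python3 - <<'E'
from h import *
p=camera('wrist');s=read_state();t=s['eef_pos']
a=np.linspace(0,2*np.pi,100);im=p['image'][:,:,::-1].copy()
for dx,c in((0,(0,0,255)),(4,(0,255,0))):
    q=proj(p,np.c_[t[0]+dx+26*np.cos(a),t[1]+26*np.sin(a),0*a+t[2]+.5]);cv2.polylines(im,[(q*16).astype(np.int32)],True,c,1,shift=4)
cv2.imwrite('pics/held.png',cv2.resize(im[180:330,200:360],None,fx=4,fy=4,interpolation=cv2.INTER_CUBIC))
plan([466.5,-103.5,150],np.pi)
E
```

```text
n 3 dist 141.7 dyaw 0.0
[-3.88, 0.0, 2.7, 0, 0, -0.01]
[-3.88, 0.0, 2.7, 0, 0, -0.01]
[-3.88, 0.0, 2.7, 0, 0, -0.01]
```

View pics/held.png

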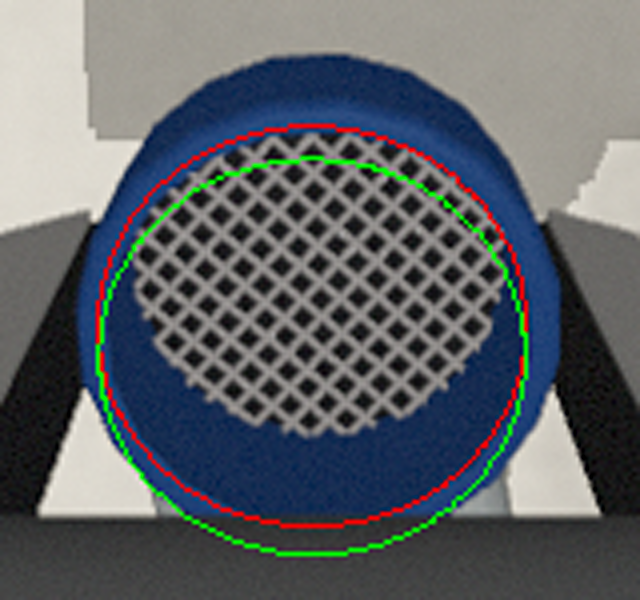

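Emit:
jog_arm(
  increments=[
    [-3.9,0,2.7,0,0,0,5.2],
    [-3.9,0,2.7,0,0,0,5.2],
    [-3.9,0,2.7,0,0,0,5.2],
    [0,0,0,0,0,0,5.2],
    [0,0,1.5,0,0,0,5.2],
    [0,0,1.5,0,0,0,5.2],
    [0,0,0,0,0,0,5.2],
    [0,0,0,0,0,0,5.2],
  ],
)

```text
clock: 10.7
eef_pos: [467.2, -102.9, 121.0]
eef_rot: [-3.141, 0.001, -3.141]
wrist_force: [-0.5, -0.2, -2.1]
finger_gap: 58.8
```

```bash
python3 - <<'E'
from h import *
p=camera('scene');im=p['image'][160:260,290:380,::-1];cv2.imwrite('pics/s5.png',cv2.resize(im,None,fx=6,fy=6,interpolation=cv2.INTER_CUBIC))
print(read_state()['eef_pos'])
E
```

```text
[ 467.27747505 -102.94194569  121.09037692]
```

View pics/s5.png

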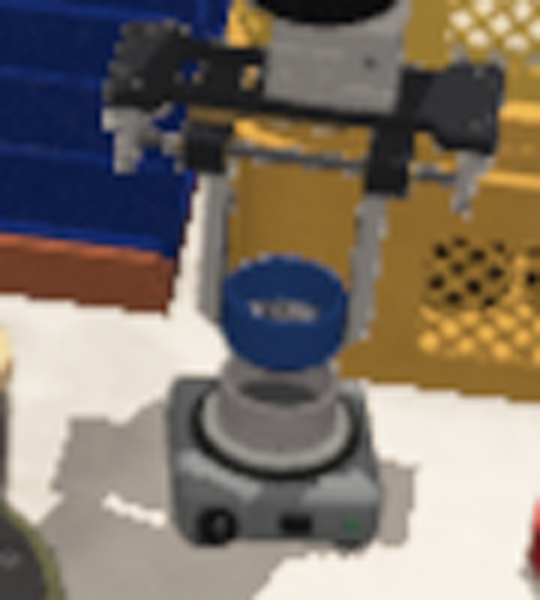

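Emit:
jog_arm(
  increments=[
    [0,0,0.6,0,0,0,5.2],
    [0,0,0.6,0,0,0,5.2],
    [0,0,0.5,0,0,0,5.2],
    [0,0,0.4,0,0,0,5.2],
    [0,0,0,0,0,0,5.2],
    [0,0,0,0,0,0,5.2],
  ],
)

```text
clock: 11.5
eef_pos: [467.0, -103.0, 99.4]
eef_rot: [-3.141, -0.0, -3.141]
wrist_force: [-2.5, -3.5, 0.0]
finger_gap: 58.7
```

Emit:
jog_arm(
  increments=[
    [0,0,0,0,0,0,6.8],
    [0,0,0,0,0,0,7.6],
    [0,0,0,0,0,0,8],
    [0,0,0,0,0,0,8],
    [0,0,-1.5,0,0,0,8],
    [0,0,-4,0,0,0,8],
    [0,0,-4,0,0,0,8],
    [3,0,-4,0,0,0,9.4],
    [4,0,-3,0,0,0,9.4],
    [4,0,0,0,0,0,9.4],
    [0,0,0,0,0,0,9.4],
  ],
)

```text
clock: 12.88
eef_pos: [355.8, -102.9, 266.0]
eef_rot: [-3.14, 0.003, 3.141]
wrist_force: [0.6, -0.5, 0.6]
finger_gap: 93.8
```

```bash
python3 - <<'E'
from h import *
s=read_state();print(s['clock'],s['eef_pos'],s['finger_gap'])
p=camera('wrist');save(p,'w6');fit(p,'fine_sieve',[[(30,36),(30,8)]],64)
for q in fit(p,'medium_sieve',SV): pass
p=camera('scene');fit(p,'fine_sieve',[[(30,36),(30,8)]],64)
fit(p,'medium_sieve',SV)
im=p['image'][160:260,290:380,::-1];cv2.imwrite('pics/s6.png',cv2.resize(im,None,fx=6,fy=6,interpolation=cv2.INTER_CUBIC))
E
```

```text
12.875 [ 355.84165578 -102.87164883  266.00753101] 93.84387216767688
fine_sieve conf 0.66 fit [413.  -94.4] err/area 0.585 px 4553 (np.float64(279.0), np.float64(253.0))
medium_sieve conf 0.64 fit [398.4 161.7] err/area 0.091 px 2510 (np.float64(501.0), np.float64(213.0))
fine_sieve conf 0.89 fit [ 470.1 -102.2] err/area 0.093 px 338 (np.float64(336.0), np.float64(218.0))
medium_sieve conf 0.44 fit [427.4 162.9] err/area 0.854 px 187 (np.float64(244.0), np.float64(232.0))
```

View pics/s6.png

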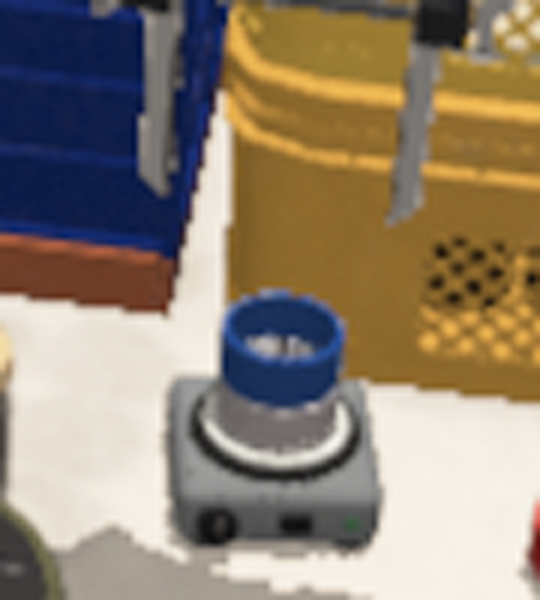

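View pics/w6.png

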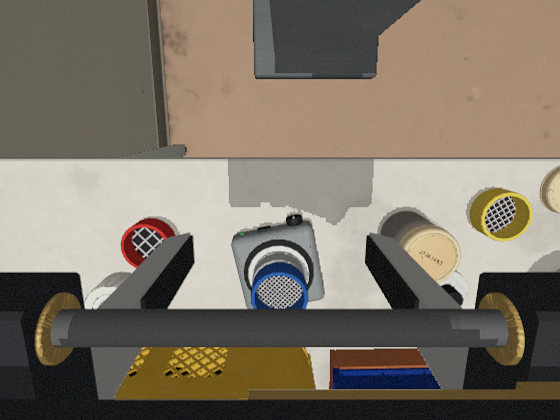

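Emit:
jog_arm(
  increments=[
    [0.7,5,0,0,0,0,9.4],
    [0.7,5,0,0,0,0,9.4],
    [0.7,5,0,0,0,0,9.4],
    [0.7,5,0,0,0,0,9.4],
    [0.7,5,0,0,0,0,9.4],
    [0,0,0,0,0,0,9.4],
    [0,0,0,0,0,0,9.4],
  ],
)

```text
clock: 14.05
eef_pos: [322.1, 146.9, 264.2]
eef_rot: [-3.141, -0.001, -3.14]
wrist_force: [0.5, -0.2, 0.8]
finger_gap: 93.6
```

```bash
python3 - <<'E'
from h import *
s=read_state();print(s['clock'],s['eef_pos'],s['eef_rot'])
p=camera('wrist');save(p,'w7')
fit(p,'medium_sieve',SV);fit(p,'jar',JAR);fit(p,'sieve_lid',LD)
plan([398.5,162,130],np.pi)
E
```

```text
14.05 [322.12361251 146.93711102 264.19803585] [-3.14113263e+00 -7.89694569e-04 -3.14014072e+00]
medium_sieve conf 0.75 fit [397.7 160.9] err/area 0.043 px 2135 (np.float64(290.0), np.float64(242.0))
jar conf 0.72 fit [423.6  57.7] err/area 0.616 px 2830 (np.float64(204.0), np.float64(273.0))
sieve_lid conf 0.89 fit [503.4 111.1] err/area 2.201 px 489 (np.float64(252.0), np.float64(302.0))
n 3 dist 155.3 dyaw 0.1
[-2.54, 0.53, 4.48, 0, 0, -0.03]
[-2.54, 0.53, 4.48, 0, 0, -0.03]
[-2.54, 0.53, 4.48, 0, 0, -0.03]
```

View pics/w7.png

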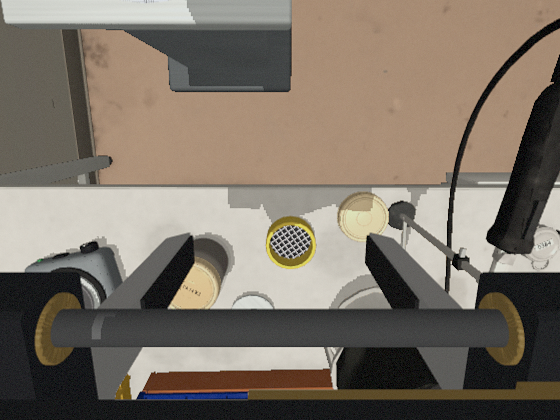

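```bash
python3 - <<'E'
from h import *
p=camera('wrist')
print('disc',ray(p,363,217,5),'rodbase',ray(p,402,215,0))
b=ray(p,402,215,0)
for z in (50,100,120,150,200,250): print(z,proj(p,[[b[0],b[1],z]]))
p=camera('side');cv2.imwrite('pics/sd7.png',cv2.resize(p['image'][150:290,230:420,::-1],None,fx=4,fy=4,interpolation=cv2.INTER_CUBIC))
E
```

```text
disc [372.44885302 251.22139568   5.        ] rodbase [371.36029625 301.43112831   0.        ]
50 [[417.3092957  226.85211254]]
100 [[436.98433599 242.0840864 ]]
120 [[446.52037397 249.46667261]]
150 [[463.20313904 262.38209427]]
200 [[499.88149003 290.777649  ]]
250 [[554.83791238 333.32367565]]
```

View pics/sd7.png

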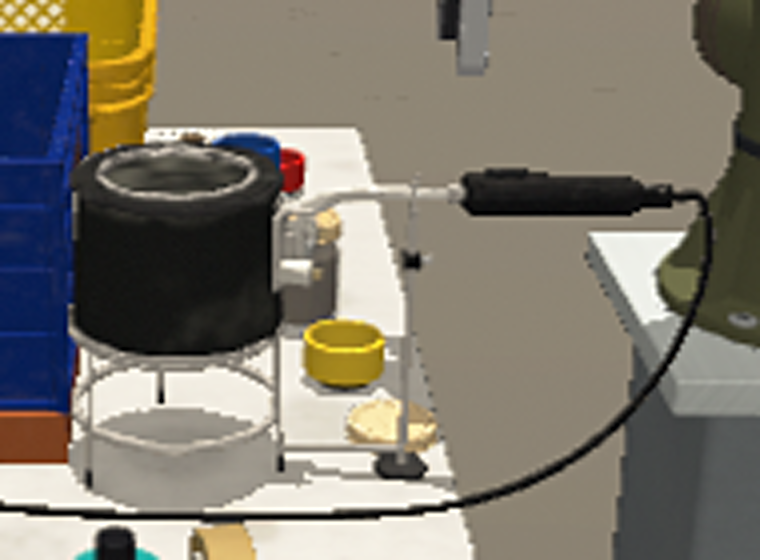

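Emit:
jog_arm(
  increments=[
    [-2.5,0.5,4.4,0,0,0,8],
    [-2.5,0.5,4.4,0,0,0,8],
    [-2.6,0.4,4.4,0,0,0,8],
    [0,0,3,0,0,0,8],
    [0,0,3,0,0,0,8],
    [0,0,2.4,0,0,0,8],
    [0,0,1.2,0,0,0,8],
    [0,0,0,0,0,0,8],
    [0,0,0,0,0,0,8],
  ],
)

```text
clock: 15.48
eef_pos: [398.5, 161.2, 37.3]
eef_rot: [3.141, 0.001, -3.141]
wrist_force: [0.5, -0.7, 0.3]
finger_gap: 79.9
```

Emit:
jog_arm(
  increments=[
    [0.05,0,0.1,0,0,0,5.2],
    [0,0,0,0,0,0,5.2],
    [0,0,0,0,0,0,5.2],
    [0,0,0,0,0,0,5.2],
    [0,0,0,0,0,0,5.2],
    [0,0,0,0,0,0,5.2],
    [0,0,-1,0,0,0,5.2],
    [0,0,-4,0,0,0,5.2],
    [0,0,-5,0,0,0,5.2],
    [0,0,-6,0,0,0,5.2],
    [0,0,0,0,0,0,5.2],
    [0,0,0,0,0,0,5.2],
  ],
)

```text
clock: 16.98
eef_pos: [397.0, 161.0, 194.8]
eef_rot: [-3.141, -0.001, -3.141]
wrist_force: [0.6, -0.3, -1.7]
finger_gap: 59.0
```

```bash
cat >> h.py <<'E'
def held(name,off=35.5):
    p=camera('wrist');s=read_state();t=s['eef_pos'];print(s['clock'],t,s['finger_gap'])
    a=np.linspace(0,2*np.pi,100);im=cv2.resize(p['image'][:,:,::-1],None,fx=4,fy=4,interpolation=cv2.INTER_CUBIC)
    for r in (26,30):
        q=(proj(p,np.c_[t[0]+r*np.cos(a),t[1]+r*np.sin(a),0*a+t[2]-off+36])+.5)*4;cv2.polylines(im,[q.astype(np.int32)],True,(0,0,255),1)
    c=(proj(p,t)[0]*4).astype(int); v=max(c[1]-300,0);u=c[0]-300
    cv2.imwrite('pics/'+name+'.png',im[v:v+600,u:u+600])
E
python3 - <<'E'
from h import *
held('held2',35.5)
plan([466.5,-103.5,195],np.pi)
E
```

```text
17.025 [396.82300435 160.95946113 194.26905474] 59.46900427120635
n 5 dist 273.5 dyaw -0.0
[-1.39, -5.29, -0.01, 0, 0, 0.01]
[-1.39, -5.29, -0.01, 0, 0, 0.01]
[-1.39, -5.29, -0.01, 0, 0, 0.01]
[-1.39, -5.29, -0.01, 0, 0, 0.01]
[-1.39, -5.29, -0.01, 0, 0, 0.01]
```

View pics/held2.png

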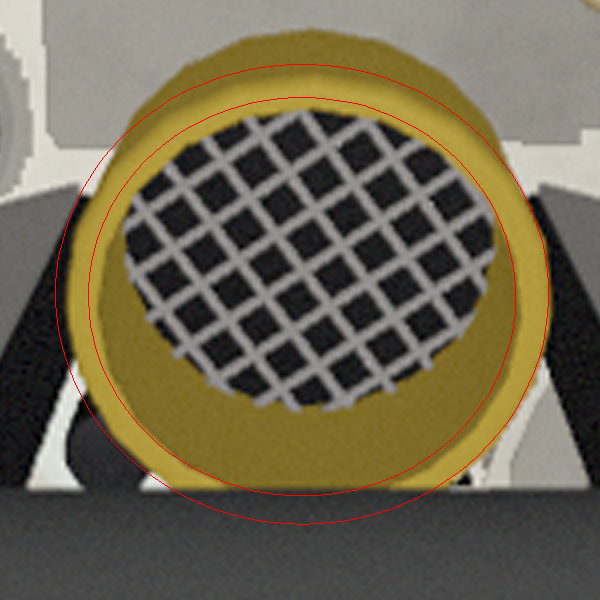

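Emit:
jog_arm(
  increments=[
    [-1.38,-5.29,0,0,0,0,5.2],
    [-1.38,-5.29,0,0,0,0,5.2],
    [-1.38,-5.29,0,0,0,0,5.2],
    [-1.38,-5.29,0,0,0,0,5.2],
    [-1.38,-5.29,0,0,0,0,5.2],
    [0,0,1.5,0,0,0,5.2],
    [0,0,2.5,0,0,0,5.2],
    [0,0,0,0,0,0,5.2],
    [0,0,0,0,0,0,5.2],
    [0,0,0,0,0,0,5.2],
  ],
)

```text
clock: 18.27
eef_pos: [466.9, -103.1, 156.1]
eef_rot: [-3.141, 0.001, -3.14]
wrist_force: [-0.5, 0.3, -0.3]
finger_gap: 59.1
```

```bash
cat >> h.py <<'E'
def scn(name,u0=290,v0=130,mods=()):
    p=camera('scene');s=read_state();print(s['clock'],s['eef_pos'].round(2),s['wrist_force'].round(1))
    for k,z0 in mods: fit(p,k,[[(30,36),(30,8)]],z0)
    im=p['image'][v0:v0+130,u0:u0+100,::-1];cv2.imwrite('pics/'+name+'.png',cv2.resize(im,None,fx=4.6,fy=4.6,interpolation=cv2.INTER_CUBIC))
E
python3 - <<'E'
from h import *
z=read_state()['eef_pos'][2]-35.5
scn('s8',mods=[('fine_sieve',64),('medium_sieve',z)])
E
```

```text
18.325 [ 466.86 -103.11  156.07] [ 0.4 -0.4 -0.6]
fine_sieve conf 0.66 fit [ 470.2 -103. ] err/area 0.301 px 282 (np.float64(336.0), np.float64(218.0))
medium_sieve conf 0.86 fit [ 470.2 -102.9] err/area 0.09 px 354 (np.float64(338.0), np.float64(201.0))
```

View pics/s8.png

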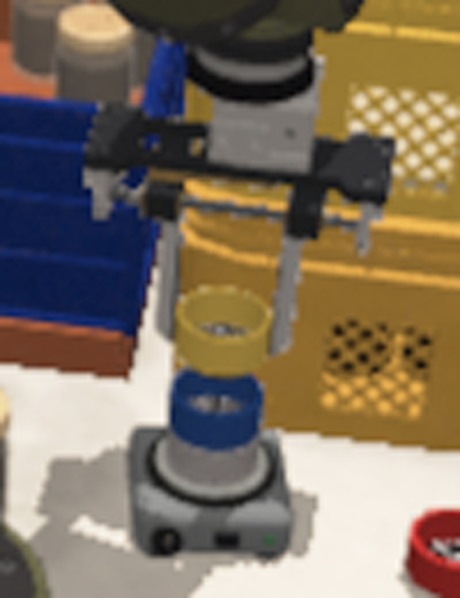

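Emit:
jog_arm(
  increments=[
    [0,0,0.8,0,0,0,5.2],
    [0,0,0.7,0,0,0,5.2],
    [0,0,0.6,0,0,0,5.2],
    [0,0,0.4,0,0,0,5.2],
    [0,0,0.3,0,0,0,5.2],
    [0,0,0,0,0,0,5.2],
    [0,0,0,0,0,0,5.2],
  ],
)

```text
clock: 19.3
eef_pos: [466.7, -103.3, 127.6]
eef_rot: [-3.141, 0.0, -3.141]
wrist_force: [-1.3, 0.7, 2.0]
finger_gap: 58.8
```

Contact at the expected height; release.

Emit:
jog_arm(
  increments=[
    [0,0,0,0,0,0,6.8],
    [0,0,0,0,0,0,7.6],
    [0,0,0,0,0,0,8],
    [0,0,0,0,0,0,8],
    [0,0,-1.5,0,0,0,8],
    [0,0,-4,0,0,0,8],
    [0,0,-4,0,0,0,8],
    [3,-3,-4,0,0,0,9.4],
    [4,-5,-1,0,0,0,9.4],
    [2,-5,0,0,0,0,9.4],
    [0,0,0,0,0,0,9.4],
    [0,0,0,0,0,0,9.4],
  ],
)

```text
clock: 20.8
eef_pos: [378.2, -231.3, 272.6]
eef_rot: [-3.141, 0.0, -3.141]
wrist_force: [0.0, 0.6, 0.5]
finger_gap: 94.1
```

```bash
python3 - <<'E'
from h import *
scn('s9',mods=[('fine_sieve',64),('medium_sieve',92)])
p=camera('wrist');save(p,'w9');fit(p,'coarse_sieve',SV);fit(p,'medium_sieve',[[(30,36),(30,8)]],92)
plan([436,-261,100],np.pi)
E
```

```text
20.85 [ 378.46 -230.86  272.5 ] [ 0.5 -0.2 -0.2]
fine_sieve conf 0.52 fit [ 467.2 -101.3] err/area 0.929 px 194 (np.float64(335.0), np.float64(222.0))
medium_sieve conf 0.72 fit [ 470.9 -102.1] err/area 0.082 px 346 (np.float64(337.0), np.float64(209.0))
coarse_sieve conf 0.84 fit [ 435.2 -261.4] err/area 0.037 px 2109 (np.float64(253.0), np.float64(225.0))
medium_sieve conf 0.95 fit [ 465.8 -102.8] err/area 5.818 px 544 (np.float64(423.0), np.float64(270.0))
n 4 dist 183.9 dyaw -0.1
[-1.44, -0.75, 4.3, 0, 0, 0.03]
[-1.44, -0.75, 4.3, 0, 0, 0.03]
[-1.44, -0.75, 4.3, 0, 0, 0.03]
[-1.44, -0.75, 4.3, 0, 0, 0.03]
```

View pics/s9.png

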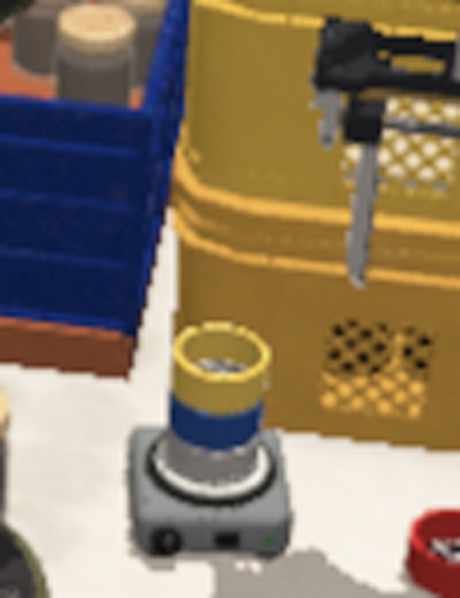

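View pics/w9.png

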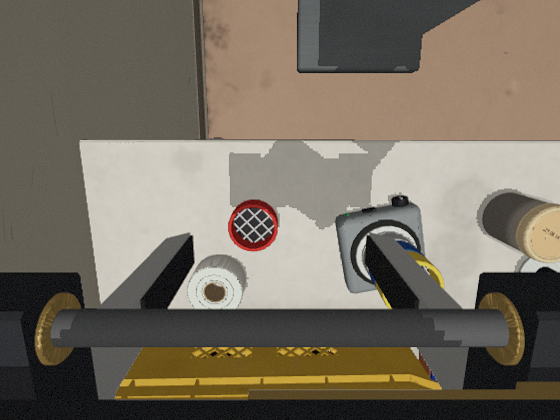

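Emit:
jog_arm(
  increments=[
    [-1.4,-0.8,4.3,0,0,0,8],
    [-1.4,-0.8,4.3,0,0,0,8],
    [-1.5,-0.75,4.3,0,0,0,8],
    [-1.4,-0.7,4.3,0,0,0,8],
    [0,0,3,0,0,0,8],
    [0,0,2,0,0,0,8],
    [0,0,1.4,0,0,0,8],
    [0,0,0,0,0,0,8],
    [0,0,0,0,0,0,8],
  ],
)

```text
clock: 22.22
eef_pos: [435.6, -262.2, 36.9]
eef_rot: [-3.141, 0.001, -3.141]
wrist_force: [-0.7, 0.4, -0.2]
finger_gap: 80.0
```

Emit:
jog_arm(
  increments=[
    [0,0,0.1,0,0,0,5.2],
    [0,0,0,0,0,0,5.2],
    [0,0,0,0,0,0,5.2],
    [0,0,0,0,0,0,5.2],
    [0,0,0,0,0,0,5.2],
    [0,0,0,0,0,0,5.2],
    [0,0,-1,0,0,0,5.2],
    [0,0,-4,0,0,0,5.2],
    [0,0,-5,0,0,0,5.2],
    [0,0,-6,0,0,0,5.2],
    [0,0,-3,0,0,0,5.2],
    [0,0,0,0,0,0,5.2],
    [0,0,0,0,0,0,5.2],
  ],
)

```text
clock: 23.85
eef_pos: [434.7, -261.7, 223.8]
eef_rot: [3.14, -0.002, -3.141]
wrist_force: [0.1, -0.3, -1.6]
finger_gap: 58.7
```

```bash
python3 - <<'E'
from h import *
held('held3',35.5)
plan([466.5,-103.3,220],np.pi)
E
```

```text
23.9 [ 434.65651879 -261.71297229  223.55057301] 58.915838007248105
n 3 dist 161.6 dyaw -0.0
[-1.06, 5.28, 0.12, 0, 0, 0.01]
[-1.06, 5.28, 0.12, 0, 0, 0.01]
[-1.06, 5.28, 0.12, 0, 0, 0.01]
```

View pics/held3.png

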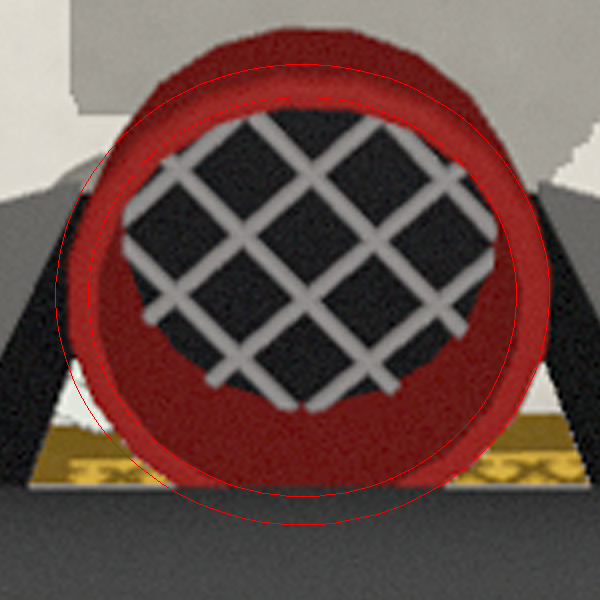

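Emit:
jog_arm(
  increments=[
    [-0.8,3.95,0,0,0,0,5.2],
    [-0.8,3.95,0,0,0,0,5.2],
    [-0.8,3.95,0,0,0,0,5.2],
    [-0.8,3.95,0,0,0,0,5.2],
    [0,0,1.5,0,0,0,5.2],
    [0,0,2.4,0,0,0,5.2],
    [0,0,0,0,0,0,5.2],
    [0,0,0,0,0,0,5.2],
    [0,0,0,0,0,0,5.2],
  ],
)

```text
clock: 25.02
eef_pos: [467.2, -104.4, 186.7]
eef_rot: [-3.141, 0.001, -3.141]
wrist_force: [0.9, 0.4, -1.1]
finger_gap: 58.6
```

```bash
python3 - <<'E'
from h import *
z=read_state()['eef_pos'][2]-35.5
scn('s10',v0=110,mods=[('medium_sieve',92),('coarse_sieve',z)])
E
```

```text
25.075 [ 467.21 -104.32  186.64] [ 0.5  0.6 -0.7]
medium_sieve conf 0.71 fit [ 469.4 -102.3] err/area 0.101 px 341 (np.float64(337.0), np.float64(210.0))
coarse_sieve conf 0.73 fit [ 470.9 -103.2] err/area 0.098 px 350 (np.float64(339.0), np.float64(192.0))
```

View pics/s10.png

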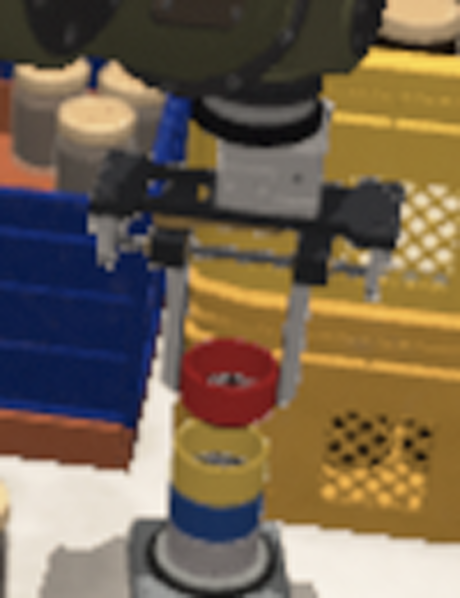

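Aligned within about 1 mm; shift +1 mm in y, −0.5 in x, and lower 31 mm.

Emit:
jog_arm(
  increments=[
    [0.05,0.1,0.9,0,0,0,5.2],
    [0,0,0.8,0,0,0,5.2],
    [0,0,0.6,0,0,0,5.2],
    [0,0,0.5,0,0,0,5.2],
    [0,0,0.3,0,0,0,5.2],
    [0,0,0,0,0,0,5.2],
    [0,0,0,0,0,0,5.2],
  ],
)

```text
clock: 26.05
eef_pos: [466.8, -103.1, 155.4]
eef_rot: [-3.141, 0.001, -3.141]
wrist_force: [0.7, 0.3, 1.5]
finger_gap: 58.8
```

Emit:
jog_arm(
  increments=[
    [0,0,0,0,0,0,6.8],
    [0,0,0,0,0,0,7.6],
    [0,0,0,0,0,0,8],
    [0,0,0,0,0,0,8],
    [0,0,-1.5,0,0,0,8],
    [0,0,-4,0,0,0,8],
    [0,0,-4,0,0,0,8],
    [1,4,-3,0,0,0,8],
    [1,5,0,0,0,0,8],
    [1,5,0,0,0,0,8],
    [1,5,0,0,0,0,8],
    [1,2,0,0,0,0,8],
    [0,0,0,0,0,0,8],
    [0,0,0,0,0,0,8],
  ],
)

```text
clock: 27.8
eef_pos: [416.7, 106.3, 280.6]
eef_rot: [-3.142, 0.001, -3.141]
wrist_force: [0.4, 0.7, -0.5]
finger_gap: 79.9
```

```bash
python3 - <<'E'
from h import *
scn('s11',v0=130,u0=250,mods=[('medium_sieve',92),('coarse_sieve',120)])
p=camera('wrist');save(p,'w11');fit(p,'sieve_lid',LD)
fit(p,'jar',JAR)
E
```

```text
27.85 [416.74 106.16 280.44] [ 0.1 -0.3 -0.2]
medium_sieve conf 0.44 fit [ 431.8 -104.7] err/area 1.123 px 184 (np.float64(336.0), np.float64(222.0))
coarse_sieve conf 0.75 fit [472.6 -99.9] err/area 0.172 px 321 (np.float64(337.0), np.float64(201.0))
sieve_lid conf 0.94 fit [504.  112.2] err/area 0.063 px 1560 (np.float64(284.0), np.float64(242.0))
sieve_lid conf 0.66 fit [533.6 497.8] err/area 0.733 px 313 (np.float64(550.0), np.float64(263.0))
jar conf 0.86 fit [423.6  55.9] err/area 0.139 px 3319 (np.float64(230.0), np.float64(191.0))
```

View pics/s11.png

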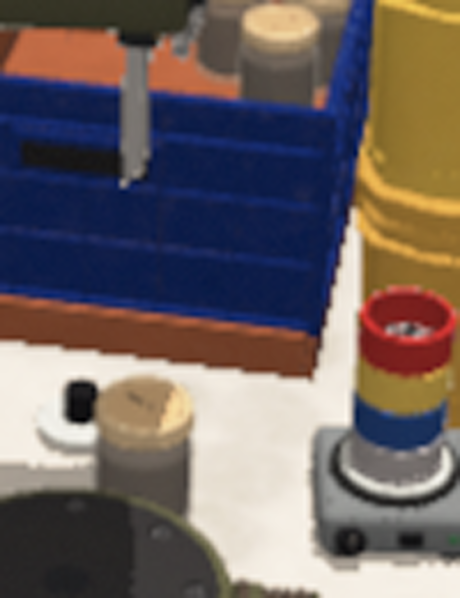

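View pics/w11.png

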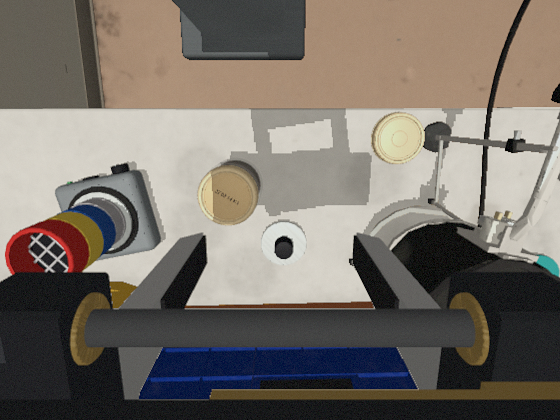

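```bash
python3 - <<'E'
from h import *
p=camera('wrist')
for z in (50,100,150,200): print(z,ray(p,353,262,z).round(), 'front',ray(p,290,304,z).round())
im=p['image'][190:310,190:420,::-1];cv2.imwrite('pics/z.png',cv2.resize(im,None,fx=3.4,fy=3.4,interpolation=cv2.INTER_CUBIC))
im=cv2.imread('pics/w1.png');cv2.imwrite('pics/z1.png',cv2.resize(im[0:130,300:440],None,fx=4.5,fy=4.5))
E
```

```text
50 [514. 195.  50.] front [570. 120.  50.]
100 [493. 184. 100.] front [541. 119. 100.]
150 [472. 173. 150.] front [513. 117. 150.]
200 [450. 161. 200.] front [484. 115. 200.]
```

View pics/z.png

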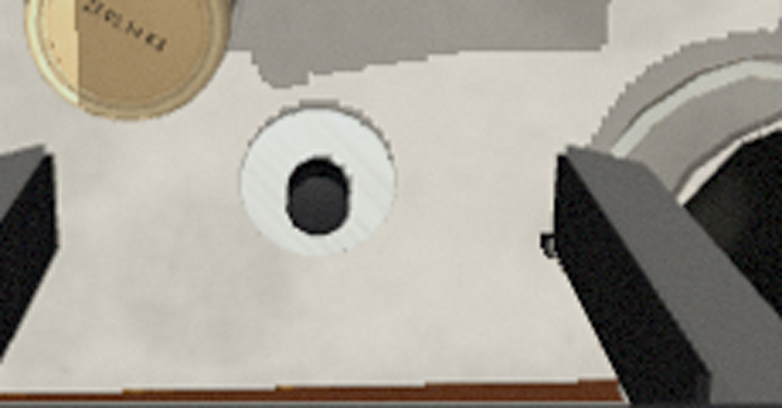

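View pics/z1.png

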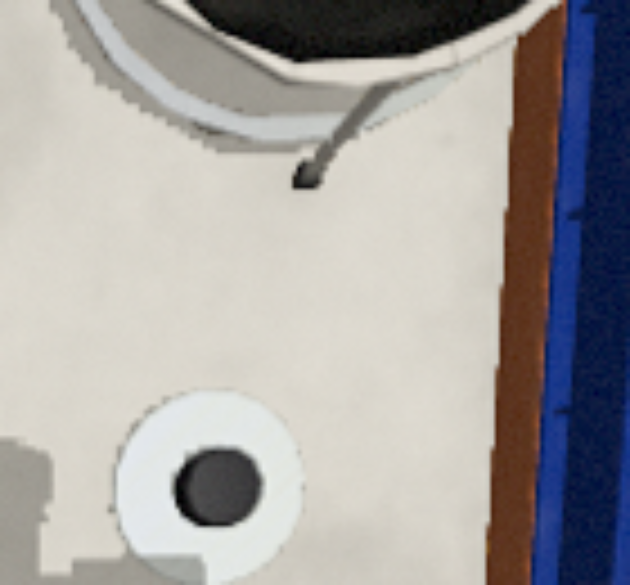

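```bash
python3 - <<'E'
from h import *
plan([504,112,120],-2.5)
E
```

```text
n 4 dist 182.5 dyaw 36.8
[-2.19, 0.14, 4.0, 0, 0, -9.19]
[-2.18, -0.22, 4.0, 0, 0, -9.19]
[-2.12, -0.56, 4.0, 0, 0, -9.19]
[-2.0, -0.89, 4.0, 0, 0, -9.19]
```

Emit:
jog_arm(
  increments=[
    [-2.19,0.14,4.0,0,0,-9.2,6],
    [-2.18,-0.22,4.0,0,0,-9.2,6],
    [-2.12,-0.56,4.0,0,0,-9.2,6],
    [-2.0,-0.89,4.0,0,0,-9.2,6],
    [0,0,0,0,0,0,6],
    [0,0,0,0,0,0,6],
  ],
)

```text
clock: 28.9
eef_pos: [503.9, 112.4, 121.4]
eef_rot: [-3.141, 0.001, -2.502]
wrist_force: [-0.1, 0.0, 0.4]
finger_gap: 59.8
```

```bash
python3 - <<'E'
from h import *
s=read_state();print(s['eef_pos'],s['eef_rot'])
p=camera('wrist');save(p,'w12')
p=camera('scene');cv2.imwrite('pics/s12.png',cv2.resize(p['image'][130:260,200:340,::-1],None,fx=4.5,fy=4.5))
plan([504,112,38.5],-2.5)
E
```

```text
[503.92808466 112.43725802 121.44617079] [-3.14108766e+00  9.19223512e-04 -2.50202275e+00]
n 2 dist 83.5 dyaw 0.0
[0.02, -0.02, 4.17, 0, 0, -0.02]
[0.02, -0.02, 4.17, 0, 0, -0.02]
```

View pics/w12.png

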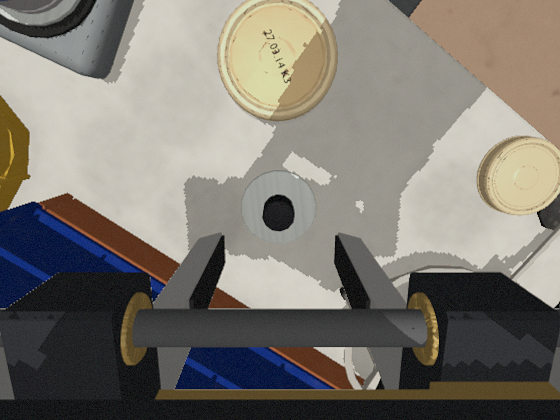

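View pics/s12.png

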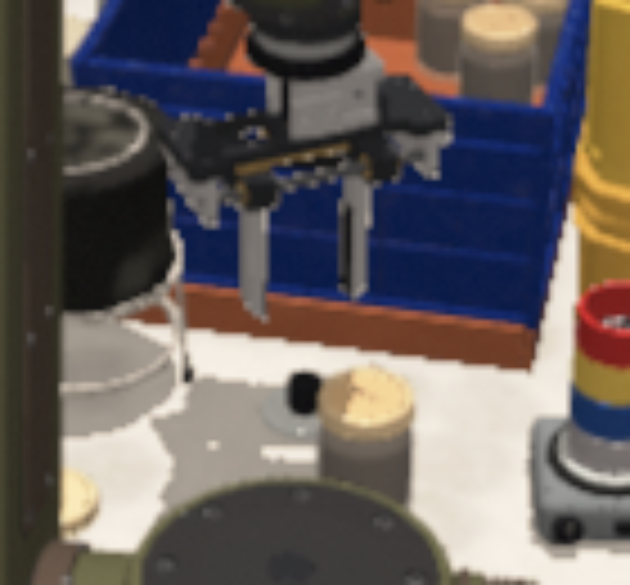

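Emit:
jog_arm(
  increments=[
    [0,0,2.5,0,0,0,6],
    [0,0,2.5,0,0,0,6],
    [0,0,2,0,0,0,6],
    [0,0,1.2,0,0,0,6],
    [0,0,0,0,0,0,6],
    [0,0,0,0,0,0,6],
    [0,0,0.05,0,0,0,1.6],
    [0,0,0,0,0,0,1.6],
    [0,0,0,0,0,0,1.6],
    [0,0,0,0,0,0,1.6],
    [0,0,0,0,0,0,1.6],
    [0,0,0,0,0,0,1.6],
    [0,0,0,0,0,0,1.6],
    [0,0,0,0,0,0,1.6],
  ],
)

```text
clock: 30.75
eef_pos: [503.9, 112.5, 37.6]
eef_rot: [-3.142, 0.0, -2.499]
wrist_force: [0.5, 0.4, 2.1]
finger_gap: 23.3
```

Emit:
jog_arm(
  increments=[
    [0,0,-1,0,0,0,1.6],
    [0,0,-4,0,0,0,1.6],
    [0,0,-5,0,0,0,1.6],
    [0,0,-5,0,0,0,1.6],
    [0,0,-5,0,0,0,1.6],
    [0,0,0,0,0,0,1.6],
    [0,0,0,0,0,0,1.6],
  ],
)

```text
clock: 31.62
eef_pos: [503.5, 112.4, 237.0]
eef_rot: [3.141, -0.001, -2.499]
wrist_force: [0.2, -0.0, -1.0]
finger_gap: 23.6
```

```bash
python3 - <<'E'
from h import *
p=camera('wrist');s=read_state();print(s['eef_pos'],s['finger_gap'])
cv2.imwrite('pics/held4.png',cv2.resize(p['image'][150:330,180:380,::-1],None,fx=3,fy=3))
t=s['eef_pos']
fit(p,'sieve_lid',LD,t[2]-37.6)
plan([466.5,-103.3,240],np.pi)
E
```

```text
[503.37501025 112.38331608 236.46264168] 23.49320684141902
sieve_lid conf 0.77 fit [503.8 112.7] err/area 0.391 px 6310 (np.float64(279.0), np.float64(237.0))
n 4 dist 218.8 dyaw -36.8
[3.97, -3.76, -0.09, 0, 0, 9.21]
[3.32, -4.35, -0.09, 0, 0, 9.21]
[2.58, -4.82, -0.09, 0, 0, 9.21]
[1.77, -5.17, -0.09, 0, 0, 9.21]
```

View pics/held4.png

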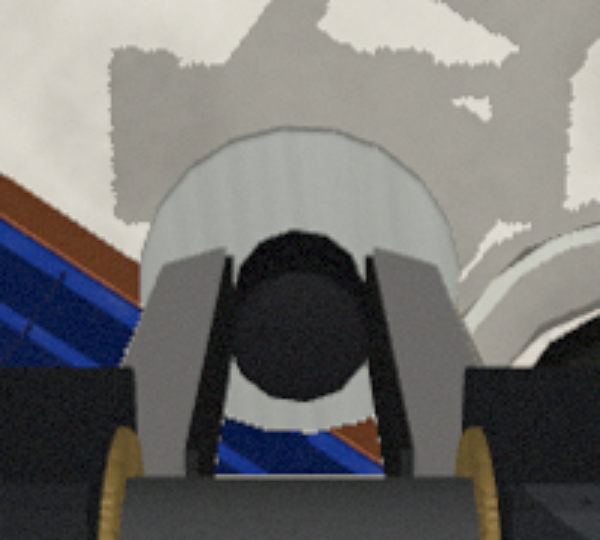

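Knob held centrally, lid level. Move over the stack.

Emit:
jog_arm(
  increments=[
    [3.97,-3.76,-0.1,0,0,9.2,1.6],
    [3.32,-4.35,0,0,0,9.2,1.6],
    [2.58,-4.82,0,0,0,9.2,1.6],
    [1.77,-5.17,0,0,0,9.2,1.6],
    [0,0,0,0,0,0,1.6],
    [0,0,2,0,0,0,1.6],
    [0,0,0,0,0,0,1.6],
    [0,0,0,0,0,0,1.6],
  ],
)

```text
clock: 32.72
eef_pos: [467.2, -102.6, 218.8]
eef_rot: [3.142, -0.0, -3.14]
wrist_force: [-0.4, 0.1, -0.2]
finger_gap: 23.3
```

```bash
python3 - <<'E'
from h import *
scn('s13',v0=90,mods=[('coarse_sieve',120)])
p=camera('scene');fit(p,'sieve_lid',LD,read_state()['eef_pos'][2]-37.6)
E
```

```text
32.775 [ 467.3  -102.71  219.  ] [-0.1  0.4 -0.4]
coarse_sieve conf 0.9 fit [ 470.4 -102.1] err/area 0.151 px 330 (np.float64(338.0), np.float64(202.0))
coarse_sieve conf 0.37 fit [566.2 -94.3] err/area 1.089 px 161 (np.float64(338.0), np.float64(186.0))
sieve_lid conf 0.59 fit [ 468.9 -101.8] err/area 0.175 px 234 (np.float64(339.0), np.float64(186.0))
sieve_lid conf 0.48 fit [345.1 414.5] err/area 0.862 px 150 (np.float64(148.0), np.float64(186.0))
```

View pics/s13.png

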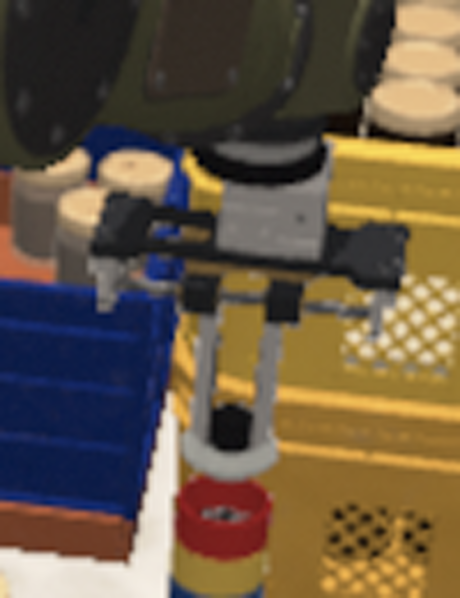

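Emit:
jog_arm(
  increments=[
    [0,-0.05,1,0,0,0,1.6],
    [0,0,0.9,0,0,0,1.6],
    [0,0,0.6,0,0,0,1.6],
    [0,0,0.5,0,0,0,1.6],
    [0,0,0.3,0,0,0,1.6],
    [0,0,0,0,0,0,1.6],
    [0,0,0,0,0,0,1.6],
  ],
)

```text
clock: 33.8
eef_pos: [467.1, -103.6, 185.6]
eef_rot: [-3.142, 0.0, -3.141]
wrist_force: [0.7, 0.2, -0.3]
finger_gap: 23.5
```

Emit:
jog_arm(
  increments=[
    [0,0,0.06,0,0,0,1.6],
    [0,0,0,0,0,0,1.6],
    [0,0,0,0,0,0,1.6],
  ],
)

```text
clock: 34.17
eef_pos: [467.2, -103.7, 185.6]
eef_rot: [-3.141, 0.001, -3.141]
wrist_force: [-1.9, 0.2, 5.7]
finger_gap: 24.0
```

Firm seat contact. Release and retreat.

Emit:
jog_arm(
  increments=[
    [0,0,-0.03,0,0,0,3],
    [0,0,0,0,0,0,4.5],
    [0,0,0,0,0,0,5],
    [0,0,0,0,0,0,5],
    [0,0,-1.5,0,0,0,5],
    [0,0,-3,0,0,0,5],
    [0,0,-4,0,0,0,5],
    [4,0,-2,0,0,0,5],
    [5,0,0,0,0,0,5],
    [2.5,0,0,0,0,0,5],
    [0,0,0,0,0,0,5],
    [0,0,0,0,0,0,5],
  ],
)

```text
clock: 35.67
eef_pos: [352.7, -103.8, 290.9]
eef_rot: [-3.141, 0.001, -3.141]
wrist_force: [0.3, -0.4, 0.1]
finger_gap: 50.0
```

```bash
python3 - <<'E'
from h import *
scn('s14',v0=130,mods=[('fine_sieve',64),('medium_sieve',92),('coarse_sieve',120)])
p=camera('scene');fit(p,'sieve_lid',LD,148);save(p,'s14f')
p=camera('side');cv2.imwrite('pics/sd14.png',cv2.resize(p['image'][120:260,230:420,::-1],None,fx=4,fy=4))
p=camera('wrist');save(p,'w14');fit(p,'jar',JAR);fit(p,'labels',LAB)
E
```

```text
35.725 [ 352.74 -103.74  290.59] [-0.2  0.   0.7]
fine_sieve conf 0.71 fit [ 467.5 -102.4] err/area 1.025 px 182 (np.float64(336.0), np.float64(222.0))
medium_sieve conf 0.63 fit [ 465.8 -103. ] err/area 0.947 px 194 (np.float64(336.0), np.float64(214.0))
coarse_sieve conf 0.68 fit [ 469.4 -103.2] err/area 1.336 px 162 (np.float64(338.0), np.float64(206.0))
sieve_lid conf 0.5 fit [ 471.8 -101.8] err/area 0.1 px 246 (np.float64(338.0), np.float64(196.0))
jar conf 0.72 fit [424.2  50.1] err/area 0.149 px 3744 (np.float64(410.0), np.float64(240.0))
labels conf 0.46 fit [ 491.8 -280.7] err/area 27.113 px 102 (np.float64(130.0), np.float64(269.0))
```

View pics/s14.png

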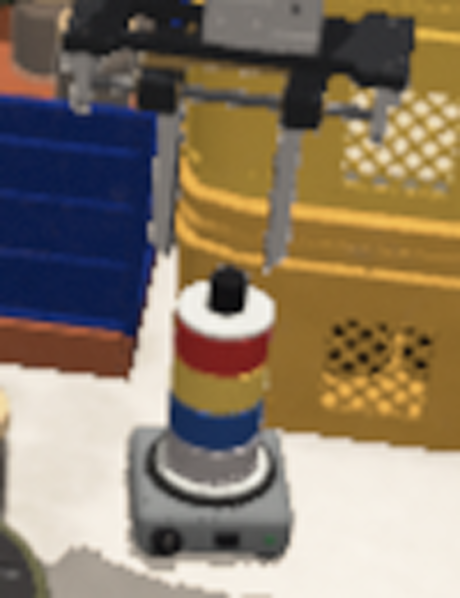

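View pics/w14.png

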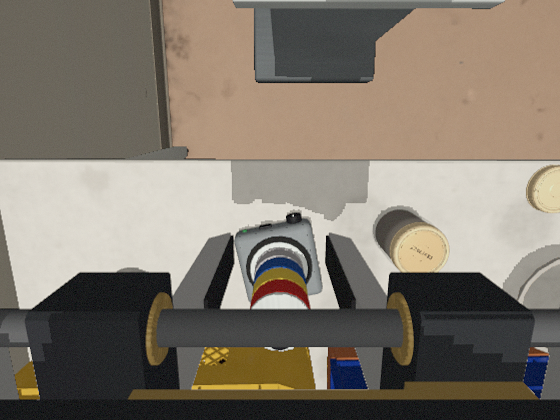

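The stack is complete and straight, and the jar and roll are still in place. Handing in.

```bash
python3 - <<'E'
from cell import *
print(read_state()['clock']); print(sign_off())
E
```

```text
36.175
the job is handed in; nothing more can be done
None
```

I built the stack bottom-up (blue in the pan, then yellow, red and the lid), releasing each part before adding the next. I handed the job in at 36.2 s of the 117 s allowed; sign-off gave no verdict.

- **Seating:** blue, yellow and red stopped at about the expected seated height (TCP about 99.4, 127.6 and 155.4 mm). The contact force showed clearly on yellow and red and only faintly on blue. The lid gave no clear contact at 185.6 mm, so I pressed about 0.6 mm more and felt 5.7 N before letting go.
- **Final pictures:** the scene view shows all four parts upright and in line, with the gripper well clear and touching nothing.
- **Jar and label roll:** I never touched either with the arm. The last jar fit was about 8 mm from the first in y, which I put down to its heavily angled view, since it looks undisturbed.
- **Checks that failed or disagreed:**
  - The final fits for the blue, yellow and red sieves were poor because they were partly hidden; they still gave centres within about 4 mm of each other.
  - The last label roll fit was unusable because the gripper hid it, so the pictures from before the red pick are my last good check on it.
  - The scene camera read the stack 3–5 mm further in x than the wrist camera, so I relied on positions relative to each other within one camera.

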